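Unlatch and open the sample cage

TASK

Open the bottle cage: ease the gate in against its spring buffer until the latch nose is clear of the lip that overhangs it, lift the latch bar out of its catch, swing the gate fully open to its stop, then let go so that the bar drops back level. Be gentle: do not overload the buffer or wrench the gate against the catch, do not slam the gate, and leave the bottles and the other things on the bench where they are.

Things in the scene. Friction and masses are not known exactly. Their poses are not given: they have to be found in the camera images.
- cage: Fixed open-topped cage, white side and back walls, 330 mm wide, 210 deep, 110 high, with three bottles in it. Origin on the table below the middle of the closed gate; x points into the cage (away from whoever opens it), y to the left along the closed gate, z up. Its place and yaw vary.
- hinge (a point): Point on the table (z = 0) on the gate's vertical hinge axis, 110 mm along +y of the cage frame, at the left end of the closed gate.
- gate (a joint): Gate angle (clear panel, blue frame, 220 mm wide, 12 thick, 20 to 121 mm above the table, 0.6 kg). 0 = closed, mid-plane on the cage's y axis; grows as the free (right) end swings out to the cage's -x, clockwise from above; open stop at 1.30 rad; can be pressed in to -0.09. Hinge friction 0.12 N m: it stays where it is left.
- bar (a joint): Angle of the gravity latch bar, steel, 8 mm thick, 14 high, on the gate's front face; 0 = level, grows as its nose (right end) rises, at most 0.40; about 0.12 kg, falls back by itself. Pivot along the gate's normal, 75 mm from the hinge axis, 16 mm in front of the gate's mid-plane, 105 mm above the table. From 0.15 rad (tab 17 mm up) the nose passes over catch and lip.
- nose (a point): Right end of the latch bar, 250 mm from the hinge axis, on the bar's centre line. When level it sits behind the catch wall and under a brass lip plate (5 mm thick, 115 to 120 mm above the table) that overhangs it by 2 to 14 mm: set differently on each cage, not measured. Under the lip the bar lifts no more than about 0.015 rad; then do not pull harder.
- tab (a point): Centre of the grip zone of the red round thumb post (tab) standing up on the bar, 14 mm across, top at 173 mm. With the bar level the point is 190 mm from the hinge axis (115 from the bar's pivot), 16 in front of the gate's mid-plane, 151 mm above the table, 30 above the gate's top. Moves with bar and gate.
- catch: Upright dark steel wall, 8 mm thick along the cage's x, 22 wide, 114 high, fixed in front of the bar's nose: the gate cannot swing out while the bar is down. Origin at the cage's origin; wall centred at x -24.5, y -129 mm in the cage frame. Never load it with more than 20 N; the buffer presses the nose on it with up to 12 N.
- pad: Rubber pad of the spring buffer behind the gate, 205 mm from the hinge axis, 20 mm across, 70 mm above the table; follows the gate. Origin near the cage origin. Spring 1.1 N/mm, preload 0.5 to 14 N (more where the lip overhangs less). The nose comes clear 1.5 to 12 mm in at the tab, always at 14 to 16 N on the pad: push the tab with some 18 N. Over 19.5 N on the pad (21.5 N at the tab) damages it.
- sample0: White sample bottle with a green cap in the cage (left), 46 mm across, 100 mm high, 0.15 kg. Origin at the centre of its underside. Leave it.
- sample1: White sample bottle with a blue cap in the cage (middle), 46 mm across, 100 mm high. Origin at the centre of its underside. Leave it.
- sample2: White sample bottle with a green cap in the cage (right), 46 mm across, 100 mm high. Origin at the centre of its underside. Leave it.
- jar: Amber jar with a blue cap, 64 mm across, 80 mm high, loose on the bench. Origin at the centre of its underside. Leave it.
- beaker: Clear plastic beaker, 70 mm across, 90 mm high, loose on the bench. Origin at the centre of its underside. Leave it.
- tape: Yellow roll, 80 mm across, 25 mm high, loose on the bench. Origin at the centre of its underside. Leave it.
- timer: Orange bench timer, 70 by 70 by 30 mm, loose on the bench. Origin at the centre of its underside. Leave it.

How it is judged:
By the outcome, as a careful person would: the job done as asked, in the order asked, and still so for the second after the job is handed in, with the robot touching nothing.
It also fails if it takes over 64 s, if anything falls off the work surface, if the arm or the gripper's body presses on something with over 40 N, if the wrist force passes 120 N, or if a joint passes its speed limit or range.

ROBOT

A 7-joint arm with a two-finger parallel gripper is mounted at the origin on the work surface. World frame = base frame: x ahead of the robot, y to its left, z up, the work surface at z = 0. Lengths are in m, angles in degrees, forces in N, time in s.
With the tool pointing down it reaches from about 0.425 to 0.875 m from the base axis. Payload 4.7 kg.
Tool frame: the origin (TCP) lies on the centre line of the jaws, within the pads' length; the fingertips stand 22 mm ahead of it and the grasp point (between the pads) lies 3 mm ahead of it (manip.tips_ahead is the distance from the TCP to the fingertips, in m); z points along the fingers, y is the direction in which the jaws open and shut (so a half turn about z gives the same grasp; the last joint's range is limited). The gripper opens to 85 mm and grips with 20 to 120 N. Pads are 22 mm wide; open, the fingers measure 114 mm over their backs; the gripper's body (76 mm by 85 mm) begins 54 mm behind the grasp point. The pads swing forward as they close: fully open they stand 13 mm farther back than shut.
Start: joints at [-73.562, 18.392, -4.016, 83.108, 1.295, 78.541, -3.26], TCP at [0.175, 0.626, 0.23] pointing down, gripper open.
Joint ranges: [-163.93, 163.93], [-17.29, 119.83], [-79.2, 71.16], [3.27, 140.29], [-89.18, 269.18], [5.43, 117.66], [-154.24, 154.24]. Speed limits (degrees/s): [147.25, 147.25, 180, 180, 180, 180, 180].

INTERFACE

Orientations are given as [roll, pitch, yaw] about the fixed x, y, z axes, in that order (R = Rz(yaw) Ry(pitch) Rx(roll)).
In Python, from rig import manip gives the robot as it stands. The module is installed in compiled form; this text tells all that it offers.
- The arm moves only by the shell command python3 -m pendant 'ROWS' [OPENING] [FORCE]. ROWS is a JSON object of lists of equal length, an entry for each row: "offset": the shift along the tool's x, y, z in cm, a list of three; "delta_rot": the turn, a rotation vector about the tool's x, y, z in degrees, a list of three. A call has 1 to 10 rows; each row shifts and turns the commanded pose from where the row before left it, along the tool's axes as they then stand; what a row does not reach is not made up. A row lasts 1/10 s, in which the tool goes at most 50 mm and 8.59 degrees, less where a joint would pass 70% of its speed; a pose out of reach is approached as far as the arm can. A call with a gripper value outside its range is refused whole. OPENING is the opening, from 0 (shut) to 1 (fully open), set as the call begins (- or left out, the last holds). The fingers move at their own pace and stop on an object; FORCE is the grip in N (left out, the last holds). Time passes only in rows, so rows that do not move let the fingers close. It gives the time, the measured TCP pose, the force and the opening at its end, in the units of the state.
- manip.state(): the state, without advancing time (a new reading comes with each control period).
- manip.get_image(name): name is "scene" or "top"; returns a dict with "img" (400x640x3 uint8, red, green, blue), "camera_matrix" (3x3 intrinsics, pixels), "R" (3x3) and "t" (3): a world point X has camera coordinates R X + t. Camera axes: x right, y down, z forward; pixel columns grow to the right and rows downward; lengths in m; the calibration is good to about 2 mm. A picture is of the moment at which its call begins. There is no depth.
- manip.hand_in(): hands the job in, once; it reports no verdict.
The state is a dict: "time": time; "joint_positions": joint angles; "qvel": joint speeds; "joint_torque": joint torques, N m; "position": TCP position; "tool_rot": TCP orientation; "wrist_force": force on the tool from outside, world axes, zero at the start; "wrist_torque": the same for the moment, N m; "grip_width": finger opening in m.
Only numpy, scipy, OpenCV 4.12 (cv2) and the standard library are available. Lean on these libraries where they do the work, as an engineer would, in place of code of your own. Each camera call takes 0.05 s, during which the arm holds its last target.

## Working session

There is one attempt and no reset: what is moved stays moved. The work goes in short steps, Python scripts to look and compute and a shell command to move; the robot and the scene stay as the last step left them, time stands still between calls to the robot, and variables do not carry over. Pictures are saved under pics/ and viewed, and the job is handed in when it is done.

```bash
mkdir -p pics; python3 - <<'E'
from rig import manip
import cv2,json
print(manip.state(), manip.tips_ahead)
for n in("scene","top"):
    d=manip.get_image(n); cv2.imwrite(f"pics/{n}0.png",d["img"][:,:,::-1]); print(n,d["camera_matrix"],d["R"],d["t"])
E
```

```text
{'time': 0.0, 'joint_positions': array([-73.56119569,  18.43936582,  -4.01548108,  83.1739935 ,
         1.29533994,  78.54126691,  -3.26097276]), 'qvel': array([ 0.03586413,  0.03459569,  0.03279288, -0.02511504,  0.04187779,
       -0.01532068,  0.07934096]), 'joint_torque': array([-1.57166292e-04, -4.93577385e+01, -3.82588590e-01, -3.14340699e+01,
        1.28121887e-02,  1.14980477e-02,  1.90399536e-07]), 'position': array([0.1750423 , 0.62542983, 0.22842799]), 'tool_rot': array([-1.79890635e+02,  6.08900063e-03,  1.64369978e+02]), 'wrist_force': array([-0.03719448,  0.39801928, -0.0618512 ]), 'wrist_torque': array([-0.03213671, -0.05479485,  0.02832169]), 'grip_width': 0.08568747642920796} 0.022
scene [[509.91135906   0.         326.00670153]
 [  0.         509.91135906 200.89565784]
 [  0.           0.           1.        ]] [[-0.54666511  0.83728824  0.01027915]
 [ 0.53433004  0.35826286 -0.76559724]
 [-0.6447082  -0.41303284 -0.64323807]] [ 0.30025219 -0.22880423  2.0483481 ]
top [[448.34116667   0.         313.08211724]
 [  0.         448.34116667 198.78816458]
 [  0.           0.           1.        ]] [[ 2.08706618e-03 -9.99859996e-01 -1.66021563e-02]
 [-9.90302582e-01  2.39695947e-04 -1.38927099e-01]
 [ 1.38911629e-01  1.67311083e-02 -9.90163436e-01]] [0.01104233 0.60353516 1.24402192]
```

View pics/scene0.png

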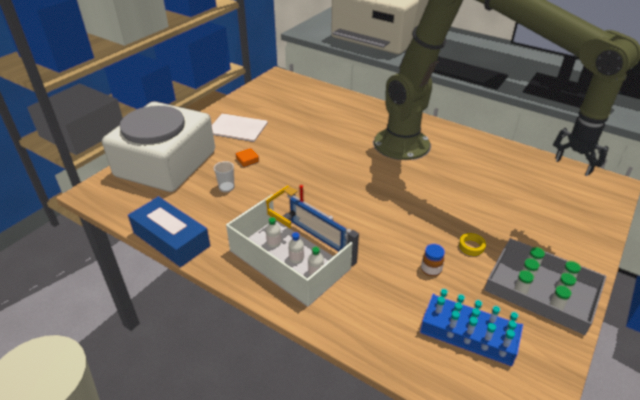

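View pics/top0.png

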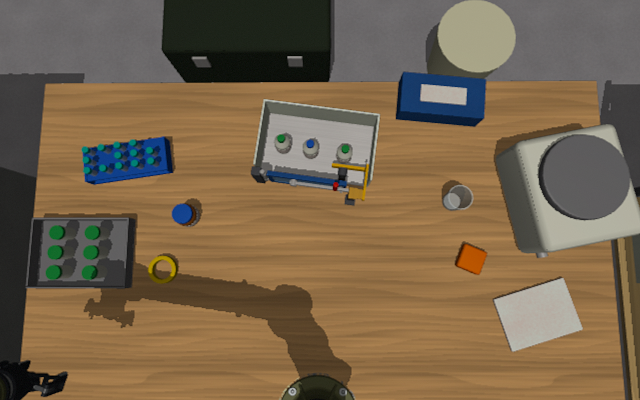

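```bash
python3 - <<'E'
import cv2
a=cv2.imread("pics/top0.png")[85:225,230:400]; cv2.imwrite("pics/t0z.png",cv2.resize(a,None,fx=4.5,fy=4.2,interpolation=2))
a=cv2.imread("pics/scene0.png")[170:310,220:370]; cv2.imwrite("pics/s0z.png",cv2.resize(a,None,fx=4.2,fy=4.2,interpolation=2))
E
```

```text
(no output)
```

View pics/t0z.png

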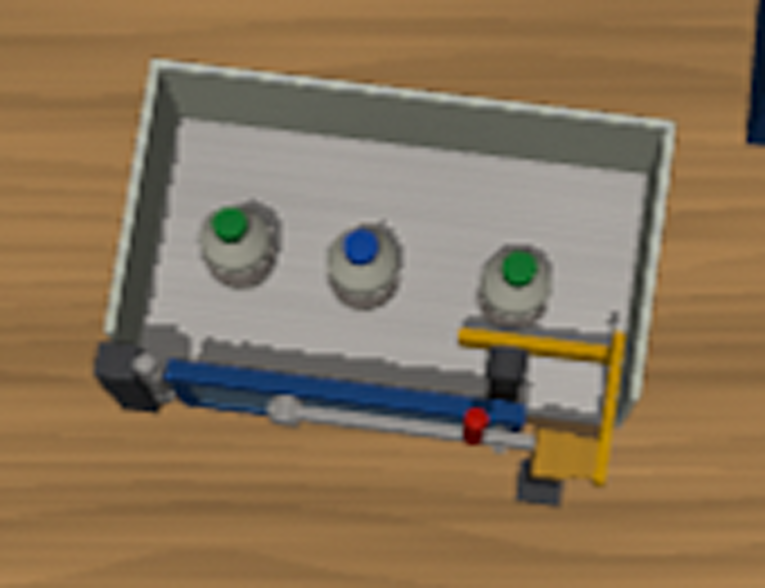

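View pics/s0z.png

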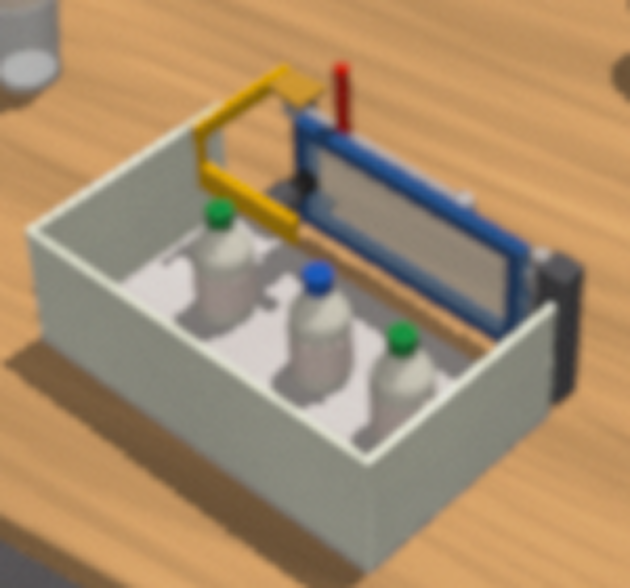

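```bash
cat > h.py <<'E'
import numpy as np,cv2
from rig import manip
def ray(d,u,v):
    K,R,t=d["camera_matrix"],np.array(d["R"]),np.array(d["t"])
    return -R.T@t, R.T@np.linalg.inv(K)@np.array([u,v,1.])
def plane(d,u,v,z):
    c,r=ray(d,u,v); return c+r*(z-c[2])/r[2]
def proj(d,X):
    p=np.array(d["camera_matrix"])@(np.array(d["R"])@np.array(X)+d["t"]); return p[:2]/p[2]
def tri(ds,uvs):
    A=np.zeros((3,3));b=np.zeros(3)
    for d,(u,v) in zip(ds,uvs):
        c,r=ray(d,u,v); r=r/np.linalg.norm(r); P=np.eye(3)-np.outer(r,r);A+=P;b+=P@c
    return np.linalg.solve(A,b)
E
python3 - <<'E'
from h import *
T=manip.get_image("top");S=manip.get_image("scene")
def zt(x,y): return (230+x/4.5-.4,85+y/4.2-.4)
def zs(x,y): return (220+x/4.2-.4,170+y/4.2-.4)
for n,p in dict(BL=(153,62),BR=(672,125),FL=(108,330)).items(): print(n,plane(T,*zt(*p),.110))
for n,p in dict(BLs=(370,460),BRs=(32,230)).items(): print(n,plane(S,*zs(*p),.110))
# red masks
for d in(T,S):
    im=d["img"].astype(int); m=(im[...,0]>110)&(im[...,1]<60)&(im[...,2]<60)
    if d is T: m[:,:250]=0;m[:,400:]=0
    v,u=np.nonzero(m); print(u.min(),u.max(),v.min(),v.max(),u.mean(),v.mean(),len(u))
b=[cv2.inRange(d["img"],(40,0,0),(255,255,255)) for d in (T,S)]
# gate top edge: blue line endpoints front/back in top view
print("gate TL",plane(T,*zt(168,368),.121),"TR",plane(T,*zt(522,410),.121))
print("tabtop tri",tri([T,S],[zt(478,413),zs(342,70)]))
E
```

```text
BL [0.87605487 0.15005174 0.11      ]
BR [ 0.83122213 -0.17233034  0.11      ]
FL [0.69307004 0.17444324 0.11      ]
BLs [0.87244813 0.15166246 0.11      ]
BRs [ 0.82914948 -0.16860796  0.11      ]
333 337 182 186 335.25 184.25 20
300 302 186 200 301.0263157894737 192.97368421052633 38
gate TL [0.66544524 0.13590798 0.121     ] TR [ 0.63766265 -0.07751538  0.121     ]
tabtop tri [ 0.62490151 -0.0468926   0.17398703]
```

```bash
python3 -m pendant '{"offset":[[-1.5,-1.3,-0.2],[-3,-2.6,-0.2],[-3,-2.6,-0.2],[-3,-2.6,-0.2],[-3,-2.6,-0.2],[-3,-2.6,-0.2],[-3,-2.6,-0.2],[-3,-2.6,-0.2],[-3,-2.6,-0.2],[-3,-2.6,-0.2]],"delta_rot":[[0,0,0],[0,0,0],[0,0,0],[0,0,0],[0,0,0],[0,0,0],[0,0,0],[0,0,0],[0,0,0],[0,0,0]]}' 0.5 20
```

```text
time: 1.2
position: [0.3837, 0.3098, 0.2496]
tool_rot: [180.0, 0.0, 164.4]
wrist_force: [1.1, 0.8, -1.1]
grip_width: 0.0428
```

```bash
python3 -m pendant '{"offset":[[-3,-2.6,-0.2],[-3,-2.6,-0.2],[-3,-2.6,-0.2],[-3,-2.6,-0.1],[-3,-2.6,-0.1],[-3,-2.6,0],[-3,-2.6,0],[-3,-2.6,0],[-3,-2.6,0],[-3,-2.6,0]],"delta_rot":[[0,0,5],[0,0,0],[0,0,0],[0,0,0],[0,0,0],[0,0,0],[0,0,0],[0,0,0],[0,0,0],[0,0,-5]]}'
```

```text
time: 2.2
position: [0.5757, -0.0372, 0.2576]
tool_rot: [180.0, 0.0, 164.5]
wrist_force: [-0.4, 0.2, 0.2]
grip_width: 0.0428
```

```bash
python3 -m pendant '{"offset":[[0,0,0],[0,0,0],[0,0,0],[0,0,0],[0,0,0],[0,0,0],[0,0,0],[0,0,0],[0,0,0],[0,0,0]],"delta_rot":[[0,0,8.2],[0,0,8.2],[0,0,8.2],[0,0,8.2],[0,0,8.2],[0,0,8.2],[0,0,8.2],[0,0,8.2],[0,0,8.2],[0,0,8.2]]}'; python3 -m pendant '{"offset":[[0,0,0],[0,0,0]],"delta_rot":[[0,0,0],[0,0,0]]}'
python3 - <<'E'
from h import *
s=manip.state(); print(s["joint_positions"],s["wrist_force"])
from scipy.spatial.transform import Rotation as Ro
R=Ro.from_euler("xyz",s["tool_rot"],degrees=True).as_matrix()
print(s["tool_rot"],s["position"], R.T@(np.array([.6249,-.0469,.156])-s["position"])*100)
for n in("scene","top"):
    d=manip.get_image(n);im=d["img"][:,:,::-1]
    p=proj(d,[.6249,-.0469,.151]).astype(int);im=im[max(p[1]-70,0):p[1]+70,p[0]-90:p[0]+90]
    cv2.imwrite(f"pics/{n}1.png",cv2.resize(im,None,fx=4.2,fy=4.2,interpolation=2))
E
```

```text
time: 3.2
position: [0.575, -0.0358, 0.2574]
tool_rot: [-180.0, -0.0, 82.0]
wrist_force: [-0.2, -0.6, -0.5]
grip_width: 0.0423
time: 3.4
position: [0.5751, -0.0358, 0.2574]
tool_rot: [-180.0, -0.0, 82.6]
wrist_force: [-0.4, 0.7, -0.3]
grip_width: 0.0421
[-34.99960984   9.907548    40.87788832  92.91330513  -6.57659832
  79.63772638  -0.78225002] [-0.37331496  0.70392719 -0.2612797 ]
[-1.79992847e+02 -3.19539412e-03  8.25762092e+01] [ 0.57512239 -0.03579213  0.25743517] [-0.45887801  5.08082361 10.14285678]
```

View pics/top1.png

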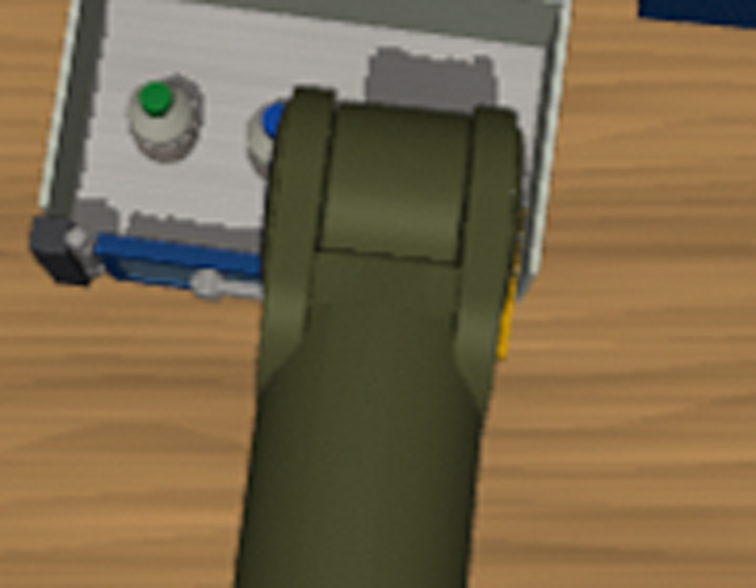

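View pics/scene1.png

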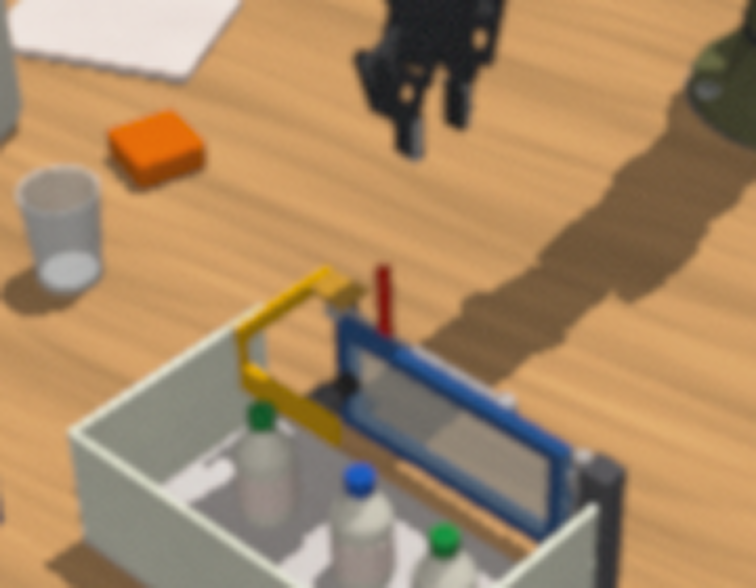

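```bash
python3 -m pendant '{"offset":[[-0.2,1,0],[-0.2,1,0],[0,1,0],[0,1,0],[0,0.8,0],[0,0.3,0],[0,0,0],[0,0,0],[0,0,0]],"delta_rot":[[0,0,0.3],[0,0,0],[0,0,0],[0,0,0],[0,0,0],[0,0,0],[0,0,0],[0,0,0],[0,0,0]]}'
python3 - <<'E'
from h import *
s=manip.state(); print(s["joint_positions"],s["wrist_force"],s["position"],s["tool_rot"])
d=manip.get_image("scene");im=d["img"][:,:,::-1]
p=proj(d,[.6249,-.0469,.151]).astype(int);im=im[max(p[1]-70,0):p[1]+70,p[0]-90:p[0]+90]
cv2.imwrite(f"pics/s2.png",cv2.resize(im,None,fx=4.2,fy=4.2,interpolation=2))
E
```

```text
time: 4.4
position: [0.6249, -0.0468, 0.2576]
tool_rot: [-180.0, -0.0, 82.1]
wrist_force: [0.6, -0.6, 0.8]
grip_width: 0.0428
[-30.84186504  17.46227433  41.17667832  85.6546515  -11.55536828
  81.20777016   2.8658803 ] [ 0.62668973 -0.6432668   0.77987879] [ 0.62491848 -0.04679446  0.25763673] [-1.79996155e+02 -2.31511109e-02  8.20751190e+01]
```

View pics/s2.png

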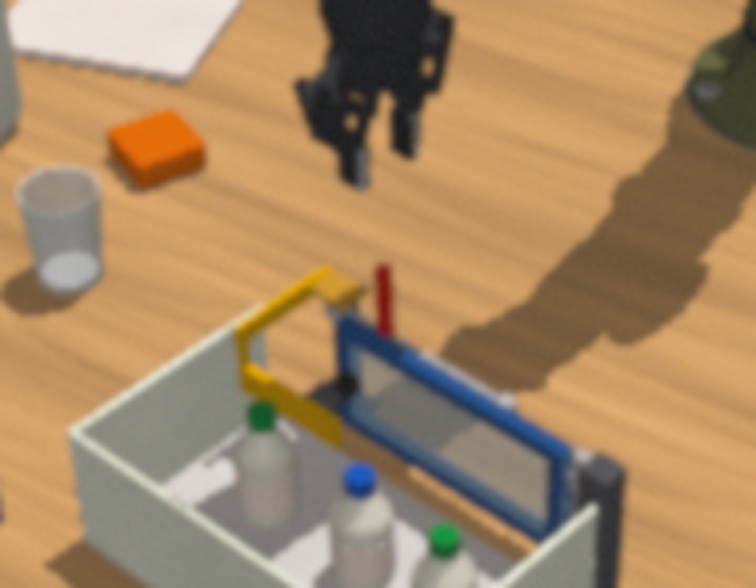

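```bash
python3 -m pendant '{"offset":[[0,0,1],[0,0,1.5],[0,0,1.5],[0,0,1.5],[0,0,1],[0,0,0.5],[0,0,0]],"delta_rot":[[0,0,0],[0,0,0],[0,0,0],[0,0,0],[0,0,0],[0,0,0],[0,0,0]]}'
python3 -m pendant '{"offset":[[0,0,0.8],[0,0,0.8],[0,0,0.8],[0,0,0.7],[0,0,0],[0,0,0]],"delta_rot":[[0,0,0],[0,0,0],[0,0,0],[0,0,0],[0,0,0],[0,0,0]]}'
python3 - <<'E'
from h import *
s=manip.state(); print(s["joint_positions"],s["wrist_force"],s["position"],s["tool_rot"])
d=manip.get_image("scene");im=d["img"][:,:,::-1]
p=proj(d,[.6249,-.0469,.151]).astype(int);im=im[max(p[1]-50,0):p[1]+50,p[0]-60:p[0]+60]
cv2.imwrite(f"pics/s3.png",cv2.resize(im,None,fx=6,fy=6,interpolation=2))
E
```

```text
time: 5.15
position: [0.6248, -0.0468, 0.1865]
tool_rot: [-179.9, 0.0, 82.1]
wrist_force: [-0.3, 0.9, 0.2]
grip_width: 0.0426
time: 5.75
position: [0.6251, -0.0469, 0.1564]
tool_rot: [-180.0, 0.0, 82.1]
wrist_force: [0.1, -0.6, -0.7]
grip_width: 0.0426
[-29.89454008  21.22624497  39.85048442  93.29981807 -14.22721
  70.67178449   4.8604576 ] [ 0.0646161  -0.62853579 -0.65079881] [ 0.62514578 -0.04687966  0.15638544] [-1.79989243e+02  4.81413698e-03  8.20712856e+01]
```

View pics/s3.png

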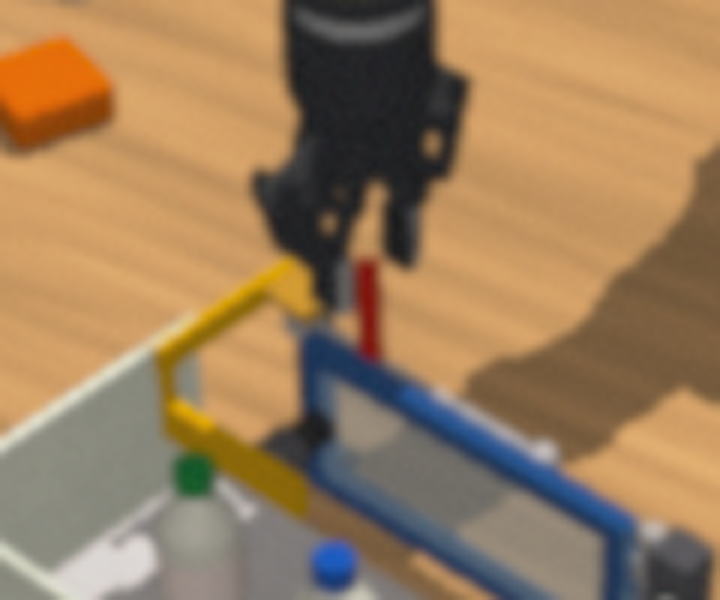

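```bash
python3 -m pendant '{"offset":[[0,0,0],[0,0,0],[0,0,0],[0,0,0],[0,0,0]],"delta_rot":[[0,0,0],[0,0,0],[0,0,0],[0,0,0],[0,0,0]]}' 0.26
python3 -m pendant '{"offset":[[0,0,0],[0,0,0]],"delta_rot":[[0,0,0],[0,0,0]]}' 0.22
```

```text
time: 6.3
position: [0.6252, -0.0468, 0.1566]
tool_rot: [180.0, -0.0, 82.1]
wrist_force: [-0.1, -0.1, -0.1]
grip_width: 0.0221
time: 6.5
position: [0.6252, -0.0469, 0.1565]
tool_rot: [180.0, -0.0, 82.1]
wrist_force: [0.1, -0.7, 0.1]
grip_width: 0.0187
```

```bash
python3 -m pendant '{"offset":[[0,0,0],[0,0,0]],"delta_rot":[[0,0,0],[0,0,0]]}' 0.2
python3 -m pendant '{"offset":[[0,0,0],[0,0,0]],"delta_rot":[[0,0,0],[0,0,0]]}' 0.185
```

```text
time: 6.7
position: [0.6251, -0.0469, 0.1565]
tool_rot: [-180.0, -0.0, 82.1]
wrist_force: [-0.9, -0.6, 1.1]
grip_width: 0.0171
time: 6.9
position: [0.6245, -0.0468, 0.1564]
tool_rot: [-179.9, -0.0, 82.1]
wrist_force: [-2.2, 0.0, 2.0]
grip_width: 0.0159
```

```bash
python3 -m pendant '{"offset":[[0,-0.1,0],[0,0,0]],"delta_rot":[[0,0,0],[0,0,0]]}'
python3 -m pendant '{"offset":[[0,0,0],[0,0,0]],"delta_rot":[[0,0,0],[0,0,0]]}' 0.165
```

```text
time: 7.1
position: [0.6244, -0.0468, 0.1566]
tool_rot: [180.0, -0.0, 82.1]
wrist_force: [-0.7, 0.7, -0.6]
grip_width: 0.0161
time: 7.3
position: [0.6237, -0.0467, 0.1565]
tool_rot: [-179.9, -0.0, 82.1]
wrist_force: [-2.7, 0.6, 1.5]
grip_width: 0.0141
```

```bash
python3 -m pendant '{"offset":[[0,0,0],[0,0,0],[0,0,0]],"delta_rot":[[0,0,0],[0,0,0],[0,0,0]]}' 0.08 30
python3 -m pendant '{"offset":[[0,0,0],[0,0,0],[0,0,0]],"delta_rot":[[0,0,0],[0,0,0],[0,0,0]]}' 0.0 40
```

```text
time: 7.6
position: [0.6239, -0.0467, 0.1566]
tool_rot: [-180.0, -0.0, 82.1]
wrist_force: [-3.5, 0.0, 3.1]
grip_width: 0.0121
time: 7.9
position: [0.624, -0.0468, 0.1566]
tool_rot: [-180.0, -0.0, 82.1]
wrist_force: [-5.7, 0.6, 4.6]
grip_width: 0.0119
```

```bash
python3 -m pendant '{"offset":[[0,0.05,-0.03],[0,0.05,0],[0,0,0]],"delta_rot":[[0,0,0],[0,0,0],[0,0,0]]}'
python3 -m pendant '{"offset":[[0,0.05,0],[0,0.05,0],[0,0,0]],"delta_rot":[[0,0,-0.2],[0,0,0],[0,0,0]]}'
```

```text
time: 8.2
position: [0.6245, -0.0469, 0.1566]
tool_rot: [-179.9, 0.0, 82.1]
wrist_force: [-5.2, 0.5, 2.7]
grip_width: 0.0116
time: 8.5
position: [0.6252, -0.047, 0.1566]
tool_rot: [-179.9, 0.0, 82.3]
wrist_force: [-6.6, 0.7, 4.0]
grip_width: 0.0119
```

```bash
python3 -m pendant '{"offset":[[0,0.1,-0.05],[0,0.1,0],[0,0.1,0],[0,0,0]],"delta_rot":[[0,0,-0.3],[0,0,-0.3],[0,0,-0.3],[0,0,0]]}'
python3 -m pendant '{"offset":[[0,0.1,0],[0,0.1,0],[0,0,0]],"delta_rot":[[0,0,-0.3],[0,0,-0.3],[0,0,0]]}'
```

```text
time: 8.9
position: [0.6271, -0.0474, 0.1566]
tool_rot: [-179.7, 0.0, 83.2]
wrist_force: [-9.4, 0.7, 4.4]
grip_width: 0.0123
time: 9.2
position: [0.6284, -0.0477, 0.1566]
tool_rot: [-179.6, 0.0, 83.8]
wrist_force: [-11.3, 1.2, 4.3]
grip_width: 0.0119
```

```bash
python3 -m pendant '{"offset":[[0,0.1,-0.05],[0,0.1,0],[0,0.1,0],[0,0,0]],"delta_rot":[[0,0,-0.2],[0,0,-0.2],[0,0,-0.2],[0,0,0]]}'
python3 -m pendant '{"offset":[[0,0.1,0],[0,0.1,0],[0,0,0]],"delta_rot":[[0,0,-0.2],[0,0,-0.2],[0,0,0]]}'
python3 - <<'E'
from rig import manip
for i in range(2): s=manip.state(); print(s["wrist_force"],s["wrist_torque"],s["position"],s["tool_rot"])
E
```

```text
time: 9.6
position: [0.6302, -0.048, 0.1566]
tool_rot: [-179.5, -0.0, 84.3]
wrist_force: [-13.8, 1.1, 4.4]
grip_width: 0.0121
time: 9.9
position: [0.6316, -0.0483, 0.1565]
tool_rot: [-179.4, -0.0, 84.7]
wrist_force: [-14.7, 2.1, 7.3]
grip_width: 0.0119
[-14.70031455   2.07266124   7.27187395] [0.24237924 3.22752725 0.03064069] [ 0.63155446 -0.04830022  0.15653596] [-1.79383272e+02 -5.52782125e-03  8.47308593e+01]
[-14.70031455   2.07266124   7.27187395] [0.24237924 3.22752725 0.03064069] [ 0.63155446 -0.04830022  0.15653596] [-1.79383272e+02 -5.52782125e-03  8.47308593e+01]
```

```bash
python3 -m pendant '{"offset":[[0,0.1,-0.05],[0,0.1,-0.05],[0,0,0],[0,0,0]],"delta_rot":[[0,0,-0.2],[0,0,-0.2],[0,0,0],[0,0,0]]}'
python3 -m pendant '{"offset":[[0,0,0]],"delta_rot":[[0,0,0]]}'
```

```text
time: 10.3
position: [0.6325, -0.0485, 0.1567]
tool_rot: [-179.2, -0.0, 85.1]
wrist_force: [-16.7, 0.8, 4.0]
grip_width: 0.0117
time: 10.4
position: [0.6325, -0.0485, 0.1566]
tool_rot: [-179.2, -0.0, 85.1]
wrist_force: [-16.6, 1.3, 4.6]
grip_width: 0.012
```

```bash
python3 -m pendant '{"offset":[[0,0.1,0],[0,0.04,0],[0,0,0]],"delta_rot":[[0,0,0],[0,0,0],[0,0,0]]}'
python3 -m pendant '{"offset":[[0,0,0]],"delta_rot":[[0,0,0]]}'
python3 - <<'E'
from h import *
d=manip.get_image("scene");im=d["img"][:,:,::-1]
p=proj(d,[.6249,-.0469,.151]).astype(int);im=im[max(p[1]-50,0):p[1]+50,p[0]-60:p[0]+60]
cv2.imwrite(f"pics/s4.png",cv2.resize(im,None,fx=6,fy=6,interpolation=2))
E
```

```text
time: 10.7
position: [0.6333, -0.0486, 0.1566]
tool_rot: [-179.2, -0.0, 85.1]
wrist_force: [-18.0, 0.5, 6.0]
grip_width: 0.012
time: 10.8
position: [0.6333, -0.0486, 0.1566]
tool_rot: [-179.2, -0.0, 85.1]
wrist_force: [-18.7, 0.6, 4.7]
grip_width: 0.0119
```

View pics/s4.png

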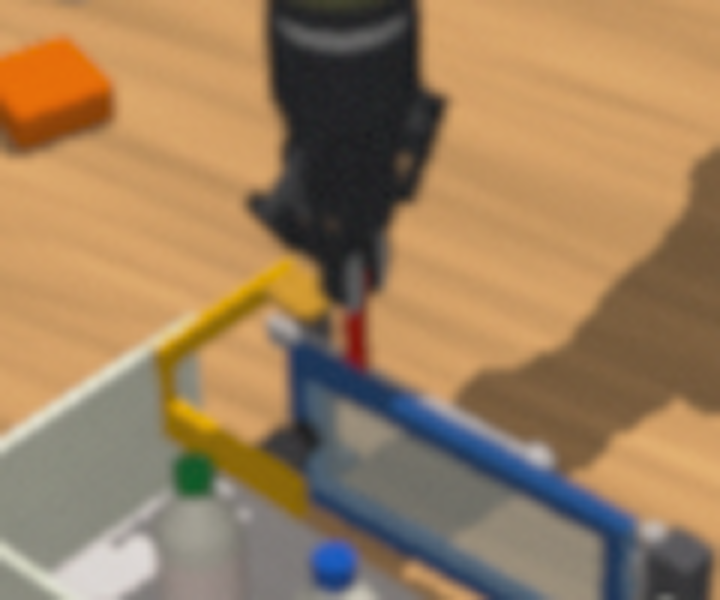

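```bash
python3 -m pendant '{"offset":[[0.04,0,-0.1],[0.04,0,-0.1],[0,0,0]],"delta_rot":[[0,-0.5,0],[0,-0.5,0],[0,0,0]]}'
python3 -m pendant '{"offset":[[0,0,0]],"delta_rot":[[0,0,0]]}'
```

```text
time: 11.15
position: [0.633, -0.0482, 0.1576]
tool_rot: [-179.1, 1.1, 85.1]
wrist_force: [-16.7, -0.4, -0.0]
grip_width: 0.0121
time: 11.25
position: [0.633, -0.0482, 0.1575]
tool_rot: [-179.1, 1.1, 85.1]
wrist_force: [-16.1, 0.1, 1.0]
grip_width: 0.0123
```

```bash
python3 -m pendant '{"offset":[[0.04,0.05,-0.1],[0.04,0.05,-0.1],[0,0,0]],"delta_rot":[[0,-0.5,0],[0,-0.5,0],[0,0,0]]}'
python3 -m pendant '{"offset":[[0,0,0]],"delta_rot":[[0,0,0]]}'
```

```text
time: 11.55
position: [0.6334, -0.0474, 0.1593]
tool_rot: [-179.0, 2.1, 85.1]
wrist_force: [-18.4, 0.1, 0.3]
grip_width: 0.0119
time: 11.65
position: [0.6334, -0.0475, 0.1592]
tool_rot: [-179.0, 2.1, 85.1]
wrist_force: [-16.9, -0.1, 0.7]
grip_width: 0.0123
```

```bash
python3 -m pendant '{"offset":[[0.085,0.02,-0.2],[0.085,0.02,-0.2],[0.085,0,-0.2],[0,0,0]],"delta_rot":[[0,-1,0],[0,-1,0],[0,-1,0],[0,0,0]]}'
python3 -m pendant '{"offset":[[0.085,0.02,-0.2],[0.085,0.02,-0.2],[0.085,0,-0.2],[0,0,0]],"delta_rot":[[0,-1,0],[0,-1,0],[0,-1,0],[0,0,0]]}'
```

```text
time: 12.05
position: [0.6339, -0.0444, 0.1652]
tool_rot: [-179.0, 5.1, 85.2]
wrist_force: [-17.5, 0.5, 0.4]
grip_width: 0.012
time: 12.45
position: [0.6344, -0.0412, 0.1709]
tool_rot: [-178.9, 8.1, 85.2]
wrist_force: [-19.7, -0.2, 0.2]
grip_width: 0.0119
```

```bash
python3 -m pendant '{"offset":[[0.085,-0.05,-0.2],[0.085,-0.05,-0.2],[0.085,0,-0.2],[0.085,0,-0.2],[0,0,0]],"delta_rot":[[0,-1,0],[0,-1,0],[0,-1,0],[0,-1,0],[0,0,0]]}'
python3 - <<'E'
from h import *
s=manip.state();print(s["wrist_force"],s["wrist_torque"],s["joint_positions"])
d=manip.get_image("scene");im=d["img"][:,:,::-1]
p=proj(d,[.6249,-.0469,.151]).astype(int);im=im[max(p[1]-50,0):p[1]+50,p[0]-60:p[0]+60]
cv2.imwrite(f"pics/s5.png",cv2.resize(im,None,fx=6,fy=6,interpolation=2))
E
```

```text
time: 12.95
position: [0.6344, -0.0362, 0.1784]
tool_rot: [-179.0, 12.1, 85.2]
wrist_force: [-18.2, 1.0, -0.2]
grip_width: 0.0117
[-18.24881519   0.98161121  -0.23753376] [ 0.36468103  3.76588446 -0.8378323 ] [-37.53188281  23.75011091  41.42480868  89.21893061  -3.56232616
  74.24974633  -2.24788418]
```

View pics/s5.png

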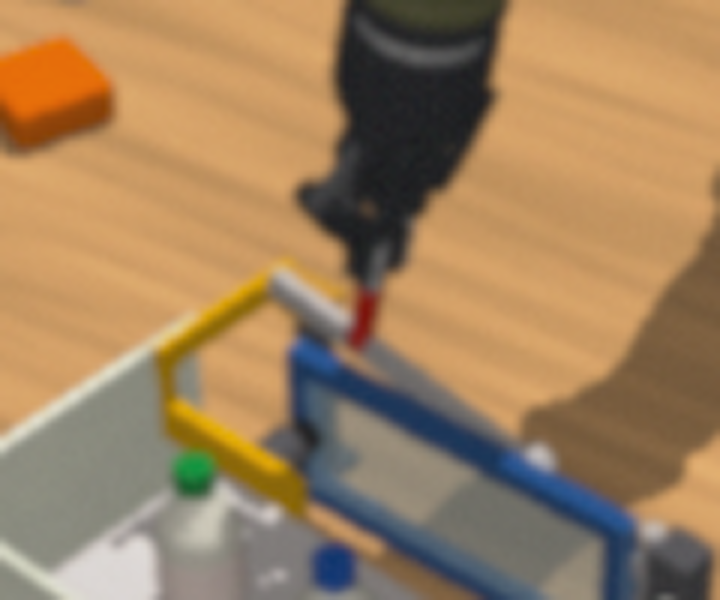

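```bash
cat > sw.py <<'E'
from h import *
from scipy.spatial.transform import Rotation as Ro
import sys
h=np.array([.6663,.1393,0]); s=manip.state(); p=s["position"]
R=Ro.from_euler("xyz",s["tool_rot"],degrees=True).as_matrix()
r=p-h; r[2]=0; print("r",np.linalg.norm(r),np.degrees(np.arctan2(r[1],r[0])))
print(s["wrist_force"],"tool F",R.T@s["wrist_force"],p,s["tool_rot"],s["joint_positions"])
for a in (1,2,3,4):
    Q=Ro.from_euler("z",-a,degrees=True).as_matrix()
    print(a,"off cm",(R.T@((Q-np.eye(3))@r)*100).round(3),"rot",(R.T@np.array([0,0,-a])).round(3))
E
python3 sw.py
```

```text
r 0.17841995785454884 -100.32332169364658
[-17.91662393   0.25626289   0.23892429] tool F [ -1.26741596 -17.87205761   0.33373923] [ 0.63432667 -0.03623173  0.17828006] [-179.01538326   12.0648914    85.19642448] [-37.51161769  23.74557635  41.42808561  89.23502544  -3.59917378
  74.23281683  -2.22966738]
1 off cm [ 0.032 -0.31  -0.002] rot [0.209 0.017 0.978]
2 off cm [ 0.069 -0.619 -0.004] rot [0.418 0.034 1.956]
3 off cm [ 0.112 -0.927 -0.008] rot [0.627 0.05  2.933]
4 off cm [ 0.159 -1.235 -0.013] rot [0.836 0.067 3.911]
```

```bash
python3 -m pendant '{"offset":[[0.02,-0.3,0],[0.03,-0.3,0],[0.03,-0.31,0],[0.03,-0.31,0],[0.03,-0.31,0]],"delta_rot":[[0.2,0,1],[0.2,0,1],[0.2,0,1],[0.2,0,1],[0.2,0,1]]}'
python3 sw.py
```

```text
time: 13.5
position: [0.6253, -0.0328, 0.1801]
tool_rot: [-179.9, 12.0, 80.1]
wrist_force: [-3.3, 0.4, -0.7]
grip_width: 0.0116
r 0.1769529939105388 -103.40287605324804
[-3.25439144  0.41116492 -0.6992289 ] tool F [-0.0082818  -3.27561584  0.72063416] [ 0.62528287 -0.03283355  0.18011351] [-179.93031667   12.01403628   80.05121592] [-39.05687103  22.82523747  42.51812666  90.35122813  -3.45932148
  74.33906953  -7.56934605]
1 off cm [ 0.021 -0.308 -0.004] rot [0.208 0.001 0.978]
2 off cm [ 0.047 -0.616 -0.009] rot [0.416 0.002 1.956]
3 off cm [ 0.078 -0.923 -0.016] rot [0.624 0.004 2.934]
4 off cm [ 0.115 -1.23  -0.023] rot [0.833 0.005 3.912]
```

```bash
python3 -m pendant '{"offset":[[0.02,-0.31,0],[0.02,-0.31,0],[0.04,-0.62,0],[0.04,-0.62,0],[0.04,-0.62,0]],"delta_rot":[[0.15,0,0.8],[0.15,0,0.8],[0.4,0,1.9],[0.4,0,1.9],[0.4,0,1.9]]}'
python3 sw.py
```

```text
time: 14.0
position: [0.6034, -0.0253, 0.1811]
tool_rot: [179.7, 11.9, 72.5]
wrist_force: [-0.4, 1.5, -1.5]
grip_width: 0.0117
r 0.17618440819788744 -110.92076555666229
[-0.43263715  1.49650897 -1.52322235] tool F [ 1.58376632 -0.86755732  1.21899503] [ 0.60338868 -0.02526947  0.18110657] [179.73975046  11.90008387  72.52697741] [-41.61979972  21.16555169  44.05632977  92.44360008  -3.17388222
  75.24686259 -15.70096969]
1 off cm [ 0.021 -0.307 -0.006] rot [ 0.206 -0.004  0.978]
2 off cm [ 0.047 -0.613 -0.013] rot [ 0.412 -0.009  1.957]
3 off cm [ 0.078 -0.919 -0.021] rot [ 0.619 -0.013  2.935]
4 off cm [ 0.114 -1.224 -0.03 ] rot [ 0.825 -0.018  3.914]
```

```bash
python3 -m pendant '{"offset":[[0.12,-0.75,0],[0.08,-0.92,0],[0.08,-0.92,-0.01],[0.08,-0.92,-0.01],[0.08,-0.92,-0.01],[0.08,-0.92,-0.01]],"delta_rot":[[0.5,0,2.4],[0.62,0,2.93],[0.62,0,2.93],[0.62,0,2.93],[0.62,0,2.93],[0.62,0,2.93]]}'
python3 sw.py
```

```text
time: 14.6
position: [0.5569, 0.0008, 0.1807]
tool_rot: [179.7, 11.9, 55.0]
wrist_force: [-0.2, -0.5, -1.2]
grip_width: 0.012
r 0.17647925309549284 -128.29753461959706
[-0.19351609 -0.52840412 -1.17683841] tool F [-0.29025345  0.1382557   1.26421768] [0.55692782 0.00079855 0.18067942] [179.71598852  11.8655382   55.00425911] [-47.18138366  18.31412343  46.98297206  96.13578133  -3.60296977
  78.00168328 -34.89803567]
1 off cm [ 0.02  -0.307 -0.006] rot [ 0.206 -0.005  0.979]
2 off cm [ 0.045 -0.614 -0.013] rot [ 0.411 -0.01   1.957]
3 off cm [ 0.076 -0.921 -0.02 ] rot [ 0.617 -0.015  2.936]
4 off cm [ 0.111 -1.226 -0.029] rot [ 0.822 -0.019  3.914]
```

```bash
python3 -m pendant '{"offset":[[0.08,-0.92,-0.02],[0.08,-0.92,-0.02],[0.08,-0.92,-0.02],[0.08,-0.92,-0.02],[0.08,-0.92,-0.02],[0.08,-0.92,-0.02],[0.08,-0.92,-0.02],[0.08,-0.92,-0.02]],"delta_rot":[[0.62,0,2.93],[0.62,0,2.93],[0.62,0,2.93],[0.62,0,2.93],[0.62,0,2.93],[0.62,0,2.93],[0.62,0,2.93],[0.62,0,2.93]]}'
python3 sw.py
```

```text
time: 15.4
position: [0.5102, 0.0574, 0.1807]
tool_rot: [179.8, 11.8, 31.0]
wrist_force: [0.4, -1.7, -1.2]
grip_width: 0.0119
r 0.17629582959620363 -152.33001661897092
[ 0.40531664 -1.7156772  -1.20495176] tool F [-0.28044191  1.67423229  1.29539074] [0.51016589 0.05743207 0.1806955 ] [179.79013794  11.76841143  31.04376974] [-54.32162866  15.74511216  49.66112741  99.10719333  -6.6225515
  81.21269426 -61.95365757]
1 off cm [ 0.02  -0.307 -0.005] rot [ 0.204 -0.004  0.979]
2 off cm [ 0.046 -0.614 -0.012] rot [ 0.408 -0.007  1.958]
3 off cm [ 0.077 -0.92  -0.019] rot [ 0.612 -0.011  2.937]
4 off cm [ 0.113 -1.225 -0.028] rot [ 0.816 -0.014  3.916]
```

```bash
python3 -m pendant '{"offset":[[0.08,-0.92,-0.02],[0.08,-0.92,-0.02],[0.08,-0.92,-0.02],[0.08,-0.92,-0.02],[0.08,-0.92,-0.02],[0.05,-0.61,-0.01],[0.02,-0.31,0],[0,0,0]],"delta_rot":[[0.62,0,2.93],[0.62,0,2.93],[0.62,0,2.93],[0.62,0,2.93],[0.62,0,2.93],[0.4,0,1.96],[0.2,0,0.98],[0,0,0]]}'
python3 sw.py
```

```text
time: 16.2
position: [0.4924, 0.1104, 0.1804]
tool_rot: [179.9, 11.7, 13.3]
wrist_force: [0.1, 0.8, -2.1]
grip_width: 0.0121
r 0.17623670431408733 -170.5732854099926
[ 0.13892451  0.78973001 -2.1364182 ] tool F [ 0.74458771 -0.74007571  2.02611286] [0.49244321 0.11043491 0.18044888] [179.90529854  11.7386876   13.2752476 ] [-58.71784879  15.65782202  50.95540165  99.49796946 -10.94079797
  82.53658991 -81.7253776 ]
1 off cm [ 0.023 -0.307 -0.005] rot [ 0.203 -0.002  0.979]
2 off cm [ 0.051 -0.613 -0.012] rot [ 0.407 -0.003  1.958]
3 off cm [ 0.084 -0.919 -0.019] rot [ 0.61  -0.005  2.937]
4 off cm [ 0.123 -1.224 -0.028] rot [ 0.814 -0.006  3.916]
```

```bash
python3 -m pendant '{"offset":[[0.02,-0.3,0],[0.02,-0.3,0],[0.02,-0.3,0],[0.02,-0.2,0],[0.01,-0.15,0],[0.01,-0.15,0],[0,0,0]],"delta_rot":[[0.2,0,0.98],[0.2,0,0.98],[0.2,0,0.98],[0.13,0,0.65],[0.1,0,0.5],[0.1,0,0.5],[0,0,0]]}'
python3 sw.py
```

```text
time: 16.9
position: [0.4903, 0.124, 0.18]
tool_rot: [179.9, 11.8, 8.5]
wrist_force: [4.4, 1.5, -4.1]
grip_width: 0.012
r 0.17663534889184532 -175.03641626176497
[ 4.39138124  1.5417763  -4.10535943] tool F [ 5.31398679 -0.87987105  3.08263697] [0.49032705 0.12401706 0.180032  ] [179.86193041  11.78885227   8.54153262] [-59.65503655  15.9632251   51.29032928  99.37311057 -12.27879263
  82.71816241 -86.75639918]
1 off cm [ 0.021 -0.307 -0.005] rot [ 0.204 -0.002  0.979]
2 off cm [ 0.048 -0.615 -0.012] rot [ 0.409 -0.005  1.958]
3 off cm [ 0.08  -0.921 -0.019] rot [ 0.613 -0.007  2.937]
4 off cm [ 0.117 -1.227 -0.027] rot [ 0.817 -0.009  3.916]
```

```bash
python3 -m pendant '{"offset":[[0.08,-0.15,0.03],[0.03,-0.15,0],[0.01,-0.15,0],[0,0,0]],"delta_rot":[[0.1,0,0.5],[0.1,0,0.5],[0.1,0,0.5],[0,0,0]]}'
python3 sw.py|head -3
```

```text
time: 17.3
position: [0.4898, 0.1286, 0.1796]
tool_rot: [179.9, 11.9, 7.0]
wrist_force: [-0.6, 0.7, -0.6]
grip_width: 0.012
r 0.17687253441243617 -176.52470346836427
[-0.60694118  0.70520305 -0.57196213] tool F [-0.38691244 -0.77558362  0.66452873] [0.48975273 0.12857831 0.17958421] [179.86433219  11.933013     7.0104121 ] [-59.8572372   16.22380562  51.37169392  99.24686871 -12.83608863
  82.87063814 -88.28848516]
```

```bash
python3 -m pendant '{"offset":[[0.01,-0.1,0],[0.01,-0.1,0],[0,0,0]],"delta_rot":[[0,0,0.3],[0,0,0.3],[0,0,0]]}'
python3 -m pendant '{"offset":[[0.01,-0.1,0],[0.01,-0.1,0],[0,0,0]],"delta_rot":[[0,0,0.3],[0,0,0.3],[0,0,0]]}'
python3 sw.py|head -3
```

```text
time: 17.6
position: [0.4897, 0.1305, 0.1796]
tool_rot: [179.7, 11.9, 6.4]
wrist_force: [-3.4, -0.8, 1.4]
grip_width: 0.0117
time: 17.9
position: [0.4897, 0.1307, 0.1795]
tool_rot: [179.5, 12.0, 5.7]
wrist_force: [-4.1, -3.8, 2.8]
grip_width: 0.0121
r 0.17681877138655247 -177.21687418289486
[-4.08480926 -3.80737358  2.84565361] tool F [-4.93583293  3.40059686 -1.8311196 ] [0.48968979 0.13071446 0.17951266] [179.45617516  11.9592442    5.6971916 ] [-60.19201359  16.39555094  51.51765349  99.14975745 -12.8975769
  82.93245353 -89.74415415]
```

```bash
python3 -m pendant '{"offset":[[-0.12,0,0.2],[-0.085,0,0.2],[-0.085,0,0.2],[-0.085,0,0.2],[-0.085,0,0.2],[0,0,0]],"delta_rot":[[0,1,0],[0,1,0],[0,1,0],[0,1,0],[0,1,0],[0,0,0]]}'
python3 sw.py|head -3
```

```text
time: 18.5
position: [0.4834, 0.1299, 0.1702]
tool_rot: [179.5, 6.9, 5.8]
wrist_force: [-3.9, -3.9, 2.5]
grip_width: 0.0119
r 0.18310344614258553 -177.06717535047468
[-3.86022106 -3.89504251  2.49014041] tool F [-4.49999034  3.50478863 -1.93390941] [0.48343638 0.12993149 0.17019517] [179.50930378   6.89858177   5.75810857] [-64.31190115  10.40756382  52.21448182 104.55886297  -8.73102811
  76.16093927 -93.65255232]
```

```bash
python3 -m pendant '{"offset":[[-0.12,0,0.18],[-0.1,0,0.18],[-0.085,0,0.18],[-0.085,0,0.18],[0,0,0]],"delta_rot":[[0,1,0],[0,1,0],[0,1,0],[0,1,0],[0,0,0]]}'
python3 sw.py|head -3
```

```text
time: 19.0
position: [0.4796, 0.1294, 0.1634]
tool_rot: [179.5, 2.8, 5.8]
wrist_force: [-1.1, -6.4, 0.0]
grip_width: 0.0117
r 0.18695744412489318 -176.97398350131246
[-1.14406053 -6.42116286  0.02586746] tool F [-1.7853369   6.27217298  0.11530099] [0.47960324 0.12943063 0.1633788 ] [179.51376268   2.82082094   5.79201268] [-67.19387596   5.32006634  52.15235615 108.69518687  -4.41475662
  70.9572515  -97.7049498 ]
```

```bash
python3 -m pendant '{"offset":[[0,0.1,0],[0,0,0]],"delta_rot":[[0,0,0],[0,0,0]]}' - 20
python3 sw.py|head -3
```

```text
time: 19.2
position: [0.4797, 0.1294, 0.1636]
tool_rot: [179.6, 2.9, 5.8]
wrist_force: [-1.3, -4.0, 0.6]
grip_width: 0.0121
r 0.18682394617573356 -176.9619768998714
[-1.34793225 -4.01562605  0.63127274] tool F [-1.77686513  3.86269826 -0.51282713] [0.47973862 0.12939858 0.16358394] [179.55299478   2.87128608   5.80892105] [-67.1228078    5.38147963  52.15116052 108.63095468  -4.50886032
  71.02950681 -97.58950673]
```

Still against the stop; release.

```bash
python3 -m pendant '{"offset":[[0,0.05,0],[0,0.05,0],[0,0,0],[0,0,0]],"delta_rot":[[0,0,0],[0,0,0],[0,0,0],[0,0,0]]}' 0.3
python3 -m pendant '{"offset":[[0,0,0],[0,0,0],[0,0,0]],"delta_rot":[[0,0,0],[0,0,0],[0,0,0]]}' 0.5
python3 - <<'E'
from h import *
print(manip.state()["wrist_force"])
for n in("scene","top"):
    d=manip.get_image(n);im=d["img"][:,:,::-1]
    p=proj(d,[.52,.10,.13]).astype(int);im=im[max(p[1]-60,0):p[1]+60,p[0]-75:p[0]+75]
    cv2.imwrite(f"pics/{n}6.png",cv2.resize(im,None,fx=5,fy=5,interpolation=2))
E
```

```text
time: 19.6
position: [0.4801, 0.1297, 0.1638]
tool_rot: [179.6, 2.8, 5.9]
wrist_force: [0.3, 0.8, 1.0]
grip_width: 0.0258
time: 19.9
position: [0.4798, 0.1292, 0.1636]
tool_rot: [179.6, 2.8, 5.9]
wrist_force: [-0.0, -0.4, -0.4]
grip_width: 0.0427
[-0.02456182 -0.36857386 -0.42944203]
```

View pics/scene6.png

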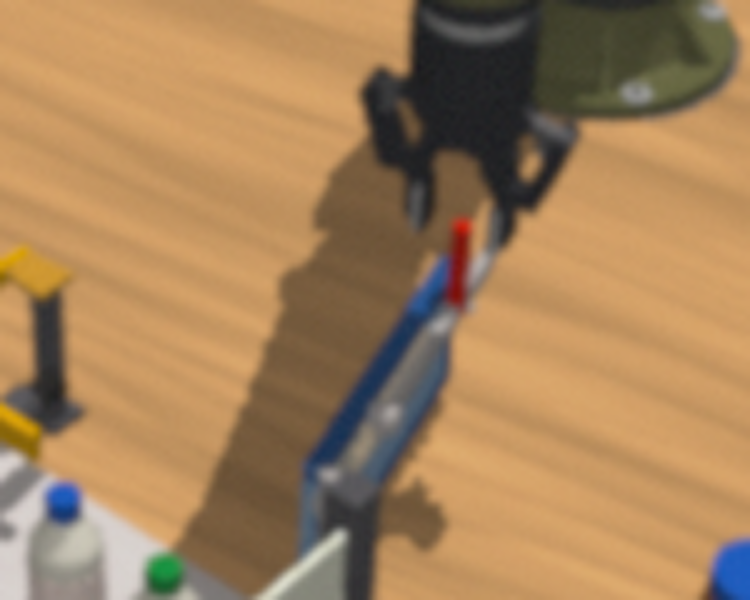

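```bash
python3 -m pendant '{"offset":[[0,0,-0.5],[0,0,-1],[0,0,-1.5],[0,0,-2],[0,0,-2],[0,0,-2],[0,0,-1]],"delta_rot":[[0,0,0],[0,0,0],[0,0,0],[0,0,0],[0,0,0],[0,0,0],[0,0,0]]}'
python3 sw.py|head -3
```

```text
time: 20.7
position: [0.4857, 0.1305, 0.2659]
tool_rot: [179.7, 2.7, 5.9]
wrist_force: [0.7, 0.0, -0.5]
grip_width: 0.0429
r 0.18079634565619515 -177.20202594212
[ 0.67547354  0.02390781 -0.54788168] tool F [0.69915721 0.04220992 0.51614721] [0.48571919 0.13047453 0.26594391] [179.68251718   2.66721429   5.85045185] [ -68.6608415     0.43094829   51.67599128   99.84349305   -0.54570681
   82.56802774 -101.03665322]
```

```bash
python3 -m pendant '{"offset":[[0,-1.5,0],[0,-3,0],[0,-3,0],[0,-3,0],[0,-3,0],[0,-3,0],[0,-3,0],[0,-1.5,0],[0,0,0]],"delta_rot":[[0,0,0],[0,0,0],[0,0,0],[0,0,0],[0,0,0],[0,0,0],[0,0,0],[0,0,0],[0,0,0]]}'
python3 - <<'E'
from h import *
def zt(x,y): return (230+x/4.5-.4,85+y/4.2-.4)
T=manip.get_image("top");S=manip.get_image("scene")
for n,d in(("top",T),("scene",S)):
    im=d["img"][:,:,::-1]; cv2.imwrite(f"pics/{n}7f.png",im)
    p=proj(d,[.58,.10,.13]).astype(int);im=im[max(p[1]-70,0):p[1]+70,p[0]-90:p[0]+90]
    print(n,p); cv2.imwrite(f"pics/{n}7.png",cv2.resize(im,None,fx=4.2,fy=4.2,interpolation=2))
pts=[]
for d in(T,S):
    im=d["img"].astype(int); m=(im[...,0]>110)&(im[...,1]<60)&(im[...,2]<60)
    p=proj(d,[.48,.13,.15]); m[:, :int(p[0])-30]=0;m[:,int(p[0])+30:]=0
    v,u=np.nonzero(m); print(u.min(),u.max(),v.min(),v.max(),len(u)); pts.append((u.mean(),v.mean()))
print(tri([T,S],pts))
E
```

```text
time: 21.6
position: [0.4614, 0.3419, 0.2605]
tool_rot: [179.5, 2.9, 6.1]
wrist_force: [0.0, -0.7, 0.1]
grip_width: 0.0425
top [279 202]
scene [348 206]
264 269 239 244 25
373 376 180 196 55
[0.47628388 0.13134666 0.14789847]
```

View pics/top7.png

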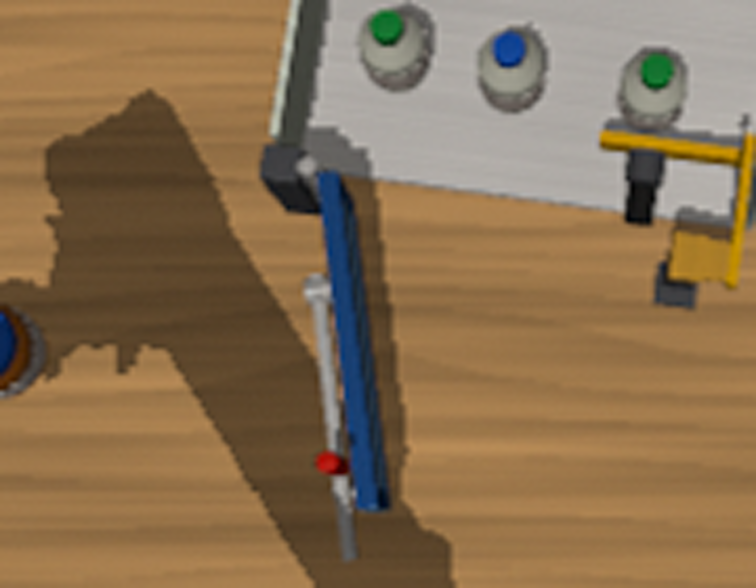

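View pics/scene7.png

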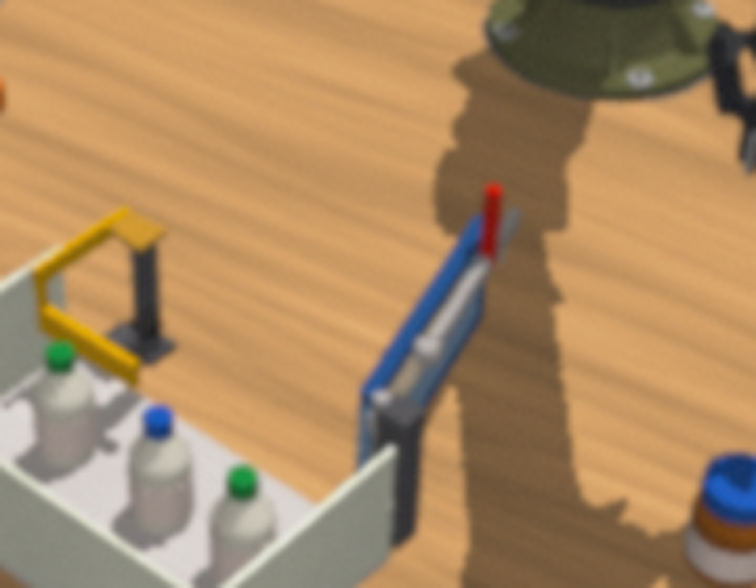

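View pics/top7f.png

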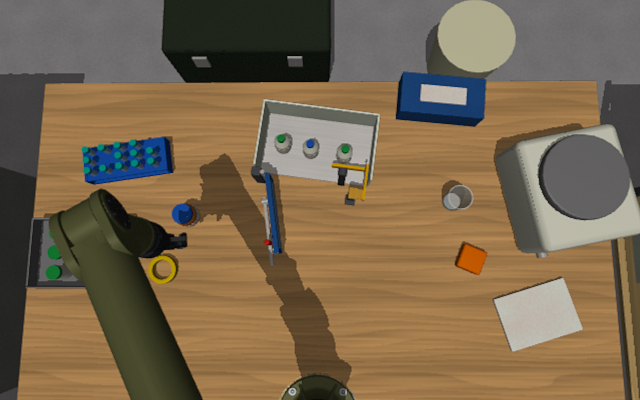

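```bash
python3 -c "
from rig import manip
print(manip.state()['wrist_force']);print(manip.hand_in())"
```

```text
[-0.4580148  -1.36772826  0.95649734]
the job is handed in; nothing more can be done
None
```

The gate is open at its stop, the latch bar has dropped back level, and I handed the job in at about 22 s of the 64 s allowed.

- **Pressing in:** I gripped the tab and eased the gate in until about 18 N was on it. The highest reading was 19.7 N, against the 21.5 N limit. The nose could be seen clear of the lip before I lifted.
- **Lifting and swinging:** The bar lifted about 12° without being held back by the lip. I swung the gate out slowly, with about 5 N or less on the tool once the gate was off the buffer. It stopped against 3 to 6 N at about 74.5°.
- **Letting go:** I lowered the bar most of the way and relieved part of the load on the stop. I then opened the jaws, raised the tool and moved it aside.

**Last checks:**
- **Tab position:** It measured (0.476, 0.131, 0.148) m. The expected place with the gate fully open and the bar level is (0.476, 0.129, 0.151) m, so they agree within the calibration error.
- **Other objects:** In the last top picture the bottles, beaker, timer, tape and jar appear where they were at the start. I judged this by eye rather than measuring it.
- **Contact:** The tool was well clear of everything, and the force reading was at noise level.
- **Not tracked:** While gripping and pressing in, the tool pressed the tab down by about 4 to 7 N until I started to lift. I had no direct measurement of the load on the catch.

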